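Load a carrier into the free bay of a turntable

TASK

Turn the turntable, pushing it round by its rim posts, until the empty yellow bay squarely faces the fixed landing with the blue guides, and let it rest there. Then bring the loose carrier with the red grip to the landing and slide it, bushing end first, under the bay's lips until it is fully home against the stop. Leave the loaded bay still squarely facing the landing and the robot clear, and do not shove the tin or the netted rings standing about out of their places.

Things in the scene. Friction and masses are not known exactly. Their poses are not given: they have to be found in the camera images.
- turntable: Fixed unit on the blue cart: round base, a 236 mm platter turning on it (top 36 mm above the worktop) and a fixed grey landing block beside it. Origin on the worktop under the platter's axis; its -x points from the axis out along the landing. The landing spans x -225 to -121 mm. The carts' raised rims, between carrier and turntable, are 45 mm high.
- platter (a joint): Angle of the platter (rad), anticlockwise from above. At 0 (or any whole turn) the empty yellow bay faces the landing. Turns endlessly both ways, no detent, stays where left; about 2 N at a post turns it. It has three radial bays 120 degrees apart: one empty with yellow rails, two filled with fixed carriers with black grips (45 mm high above the platter).
- bay_mouth (a point): Middle of the empty bay's open end, on its floor, 115 mm from the axis; x points inward along the bay. The bay is a track 60 mm wide inside with rails 16 mm high; lips overhang it 5 mm on each side, 11 mm above the floor (50 mm free between), so the carrier goes in only from this end. The rail ends flare to about 70 mm over the last 15 mm, without lips.
- bay_end (a point): Middle of the stop at the inner end of the empty bay, on the bay floor, 30 mm from the axis; where the carrier's nose comes to rest. Axes as bay_mouth.
- landing_mouth (a point): Fixed point 115 mm from the axis on the landing's centre line, at platter height; the bay faces the landing when bay_mouth coincides with it. x points towards the axis.
- landing_centre (a point): Middle of the landing's floor, 173 mm from the axis, 37 mm above the worktop (1 mm above the platter); x points to the axis. Floor 104 mm long, open at its outer end and towards the platter. The blue side guides lean outward 30 degrees: 63 mm apart at the floor, 76 mm at their tops, 11 mm higher, so a carrier set down from above centres itself. No lips here.
- post_0 (a point): Centre of the top of a black rubber upright post across from the empty bay: 16 mm diameter (22 mm at its 4 mm high foot), 40 mm above the platter, 98 mm from the axis. The posts stand midway between bays, about 45 mm of bare platter along the rim on either side.
- post_1 (a point): Top of the same kind of post, 120 degrees anticlockwise from post_0.
- post_2 (a point): Top of the same kind of post, 240 degrees anticlockwise from post_0.
- carrier: Loose carrier, 0.4 kg: aluminium plate 84 x 56 x 8 mm (x, y, z); red grip block on its rear half (26 mm in x, 16 mm in y, centre at x = -23 mm, top 44 mm above the underside); a fixed bronze bushing (44 mm wide, 28 mm high) on its front half. Origin: centre of the underside; x points to its nose (bushing end). Starts flat on the grey cart, any yaw. Seated, it fills the bay.
- carrier_nose (a point): Middle of the front edge of the carrier's plate, at its underside, 42 mm ahead of its origin.
- grease_tin: Bystander: green and white round tin, 67 mm wide, 38 mm high, origin under its centre.
- red_net_ring: Bystander: ring in red net, 90 mm wide, 41 mm high, origin under its centre.
- yellow_net_ring: Bystander: ring in yellow net, 91 mm wide, 41 mm high, origin under its centre, beside the landing.

How it is judged:
By the outcome, as a careful person would: the job done as asked, in the order asked, and still so for the second after the job is handed in, with the robot touching nothing.
It also fails if it takes over 72 s, if anything falls off the work surface, if the arm or the gripper's body presses on something with over 40 N, if the wrist force passes 120 N, or if a joint passes its speed limit or range.

ROBOT

A 7-joint arm with a two-finger parallel gripper is mounted at the origin on a cart in front of the work surface, level with it; the furniture and walls round the work are solid. World frame = base frame: x ahead of the robot, y to its left, z up, the work surface at z = 0. Lengths are in m, angles in rad, forces in N, time in s.
With the tool pointing down it reaches from about 0.425 to 1.025 m from the base axis. Payload 9.4 kg.
Tool frame: the origin (TCP) lies on the mounting face of the last link; the fingertips stand 186 mm ahead of it and the grasp point (between the pads) lies 167 mm ahead of it; z points along the fingers, y is the line along which they close (so a half turn about z gives the same grasp; the last joint's range is limited). The gripper opens to 93 mm and grips with 3 to 60 N. Pads are 15 mm wide; open, the fingers measure 128 mm over their backs; the gripper's body (75 mm by 188 mm) begins 65 mm behind the grasp point.
Start: joints at [1.231, 0.599, -0.003, 1.599, 0.002, 0.943, -0.08], TCP at [0.188, -0.7, 0.405] pointing down, gripper open.
Joint ranges: [-2.57, 2.57], [-0.35, 1.97], [-1.29, 1.29], [0.11, 2.56], [-1.05, 4.19], [0.11, 1.86], [-2.63, 2.63]. Speed limits (rad/s): [2.22, 2.22, 3.01, 3.01, 3.14, 3.14, 3.14].

INTERFACE

Orientations are given as a unit quaternion [x, y, z, w].
In Python, from bench import read_state, grab_frame, camera_params, hand_in, outline_of gives the robot as it stands. The module is installed in compiled form; this text tells all that it offers.
- The arm moves only by the tool step_arm, never from a script. Its argument "targets" is a list of rows, each an object of numbers: "ax", "ay", "az": the turn, a rotation vector about the tool's x, y, z in units of 2 rad (1.0 is 2 rad); "x", "y", "z": the shift along the tool's x, y, z in units of 0.03 m (1.0 is 0.03 m); "grip": the closure, from 0 (fully open) to 1 (shut). A call has 1 to 20 rows; each row shifts and turns the commanded pose from where the row before left it, along the tool's axes as they then stand; what a row does not reach is not made up. A row lasts 1/12 s, in which the tool goes at most 41.7 mm and 7.16 degrees, less where a joint would pass 70% of its speed; a pose out of reach is approached as far as the arm can. A call with a number of a shift or a turn outside -1 to 1 is refused whole. A call with a gripper value outside its range is refused whole. The fingers move at their own pace and stop on an object; "squeeze" is the grip in N (left out, the last holds). Time passes only in rows, so rows that do not move let the fingers close. It gives the time, the measured TCP pose, the force, the opening and the grip force at its end, in the units of the state.
- read_state(): the state, without advancing time (a new reading comes with each control period).
- grab_frame(name): name is "scene" or "side" or "wrist"; returns the picture (384x512x3 uint8, red, green, blue); there is no depth.
- camera_params(name): a dict with "fx", "fy", "cx", "cy" (pixels), "pose" (4x4, takes a point from camera to world coordinates). Camera axes: x right, y up, looking along -z (the intrinsics and any distortion apply to the point x, -y, -z); pixel columns grow to the right and rows downward; lengths in m; the calibration is good to about 2 mm. A picture is of the moment at which its call begins: read the wrist's pose just before it. camera_params takes no time and is no camera call; for the wrist camera it gives the pose at the moment of the call.
- hand_in(): hands the job in; it is judged then, once.
Trained networks look in the newest picture that a camera, given by its name, has taken for a name from the list of things; names that differ only in an ending like _2 or _b are one class to them, and where a whole thing is asked for, a point or a joint stands for the part that bears it (a point fixed in the world has none). Each returns a list of dicts, best first, with "conf" (0 to 1); they miss things now and then, are a little off and sometimes report something else, mostly with a low value. They report only what shows in the picture. A call takes as long as a camera call.
- outline_of(target, camera): "region" (384x512 bool, what is visible of it) and "box" ([left, top, right, bottom] in pixels, round what is visible of it).
The state is a dict: "t": time; "joints": joint angles; "qd": joint speeds; "joint_efforts": joint torques, N m; "tool_pos": TCP position; "orientation": TCP orientation; "ft_force": force on the tool from outside, world axes, zero at the start; "wrist_torque": the same for the moment, N m; "grip_width": opening from 0.0 (shut) to 1.0 (fully open); "grasp_force": force on a finger pad.
Only numpy, scipy, OpenCV 4.12 (cv2) and the standard library are available. Lean on these libraries where they do the work, as an engineer would, in place of code of your own. Each camera call takes 0.05 s, during which the arm holds its last target. There are 200 camera calls.

## Working session

There is one attempt and no reset: what is moved stays moved. The work goes in short steps, Python scripts to look and compute and a tool call to move; the robot and the scene stay as the last step left them, time stands still between calls to the robot, and variables do not carry over. Pictures are saved under pics/ and viewed, at most 10 in all, crops included, and the job is handed in when it is done.

Besides the shell and the picture viewer there is one more tool, called after "Request:" as name([rows], argument=value, ...), one row to a line, values as JSON. step_arm: Moves the arm, as the interface text tells. Shifts and turns lie within -1 to 1; 1 stands for 0.03 m of shift or 2 rad of turn. Its arguments: {"type":"object","properties":{"targets":{"type":"array"},"squeeze":{"type":"number"}},"required":["targets"]}

```bash
mkdir -p pics; cat > h.py <<'E'
import numpy as np,cv2
from bench import *
def snap(cam,fn=None):
    p=camera_params(cam); im=grab_frame(cam)
    if fn: cv2.imwrite('pics/'+fn,im[:,:,::-1])
    return im,p
def ray(p,u,v):
    P=np.array(p['pose']); d=P[:3,:3]@np.array([(u-p['cx'])/p['fx'],-(v-p['cy'])/p['fy'],-1]); return P[:3,3],d
def at(p,u,v,z):
    o,d=ray(p,u,v); return o+d*(z-o[2])/d[2]
def proj(p,X):
    P=np.array(p['pose']); c=P[:3,:3].T@(np.array(X)-P[:3,3]); return p['cx']+p['fx']*c[0]/-c[2], p['cy']-p['fy']*c[1]/-c[2]
E
python3 - <<'E'
from h import *
s=read_state(); print(s)
ims=[]
for c in ['scene','side']:
    im,p=snap(c,c+'0.png'); print(c,{k:(np.round(v,3).tolist()) for k,v in p.items()})
    for n in ['turntable','platter','bay_mouth','post_0','carrier','carrier_nose','grease_tin','red_net_ring','yellow_net_ring']:
        for r in outline_of(n,c)[:3]:
            m=r['region']; ys,xs=np.nonzero(m); print(n,round(r['conf'],2),np.round(r['box']).tolist(),len(xs),xs.mean().round(1) if len(xs) else 0,ys.mean().round(1) if len(xs) else 0)
E
```

```text
{'t': 0.0, 'joints': array([ 1.23128564,  0.60009999, -0.00254463,  1.60013032,  0.00177003,
        0.94290132, -0.07980778]), 'qd': array([-5.58013980e-04, -3.70170065e-04,  4.83280213e-04,  5.47188618e-04,
        1.65680845e-05, -1.08511449e-03,  2.55164634e-04]), 'joint_efforts': array([ 1.55515136e-03, -7.65076089e+01,  1.49749719e+00, -2.52359033e+01,
       -5.24957688e-02,  1.67132635e-02,  1.99165547e-04]), 'tool_pos': array([ 0.18831017, -0.69990362,  0.40387772]), 'orientation': array([ 9.91376198e-01,  1.31044433e-01, -1.58072064e-04, -7.51928081e-04]), 'ft_force': array([-0.41125606, -0.45341632,  0.41230803]), 'wrist_torque': array([0.00038563, 0.04183219, 0.0155178 ]), 'grasp_force': 0.0, 'grip_width': 1.0021781149299303}
scene {'fx': 362.9, 'fy': 362.9, 'cx': 256.101, 'cy': 196.197, 'pose': [[-0.87, 0.295, -0.394, 0.126], [-0.492, -0.556, 0.67, 0.764], [-0.022, 0.777, 0.629, 0.823], [0.0, 0.0, 0.0, 1.0]]}
turntable 0.85 [245.0, 148.0, 338.0, 202.0] 2807 296.5 178.5
platter 0.85 [279.0, 150.0, 340.0, 190.0] 2071 308.3 174.2
bay_mouth 0.6 [280.0, 148.0, 342.0, 195.0] 2
[... 618 characters left out ...]
, 0.0, 0.0, 1.0]]}
turntable 0.76 [242.0, 155.0, 321.0, 199.0] 2022 280.8 177.9
platter 0.83 [261.0, 156.0, 324.0, 190.0] 1394 290.6 172.8
bay_mouth 0.9 [262.0, 155.0, 322.0, 189.0] 1364 290.4 172.7
post_0 0.89 [260.0, 158.0, 318.0, 188.0] 1238 290.8 173.2
carrier 0.89 [237.0, 253.0, 269.0, 281.0] 541 253.9 266.1
carrier_nose 0.73 [236.0, 252.0, 272.0, 281.0] 574 253.7 266.6
grease_tin 0.71 [257.0, 224.0, 278.0, 244.0] 405 267.1 233.3
red_net_ring 0.73 [210.0, 232.0, 236.0, 250.0] 476 223.5 237.7
yellow_net_ring 0.73 [225.0, 172.0, 245.0, 190.0] 287 232.8 180.8
yellow_net_ring 0.72 [236.0, 252.0, 271.0, 282.0] 569 253.7 266.5
yellow_net_ring 0.71 [260.0, 154.0, 319.0, 187.0] 1363 290.3 172.9
```

View pics/scene0.png

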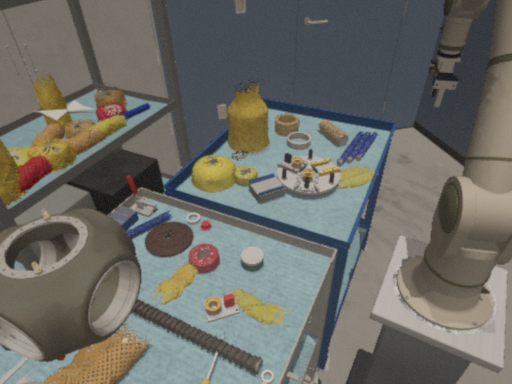

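View pics/side0.png

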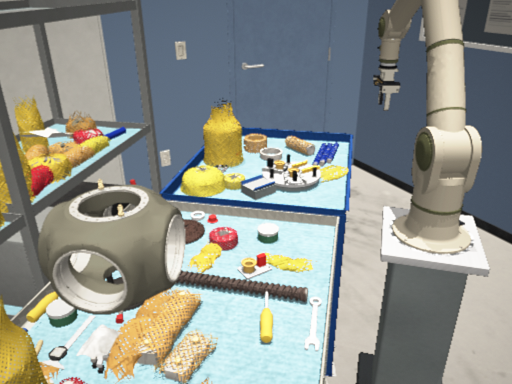

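```bash
python3 - <<'E'
from h import *
ps={c:camera_params(c) for c in ['scene','side','wrist']}
w=ps['wrist']; print({k:np.round(v,3).tolist() for k,v in w.items()})
for n,a,b,z in [('tt',(308,176),(290.5,174),.036),('landing',(268,187),(260,185),.04),('carrier',(220,307),(253.8,266.3),.01),('tin',(252.3,258.9),(267,233.3),.025),('red',(204.4,258),(223.5,237.7),.02),('yel',(245,175.4),(232.8,180.8),.02)]:
    print(n,at(ps['scene'],*a,z).round(3),at(ps['side'],*b,z).round(3))
im,_=snap('wrist','w0.png')
im=cv2.imread('pics/scene0.png'); a=cv2.resize(im[140:220,220:360],None,fx=5,fy=5,interpolation=3); b=cv2.resize(im[240:330,180:280],None,fx=5,fy=5)
cv2.imwrite('pics/c0.png',a)
E
```

```text
{'fx': 303.54, 'fy': 303.54, 'cx': 249.848, 'cy': 191.777, 'pose': [[0.26, 0.935, 0.242, 0.256], [-0.966, 0.251, 0.066, -0.683], [0.001, -0.251, 0.968, 0.385], [0.0, 0.0, 0.0, 1.0]]}
tt [ 0.509 -0.267  0.036] [ 0.517 -0.268  0.036]
landing [ 0.605 -0.135  0.04 ] [ 0.605 -0.128  0.04 ]
carrier [0.494 0.339 0.01 ] [0.496 0.339 0.01 ]
tin [0.495 0.169 0.025] [0.499 0.18  0.025]
red [0.622 0.229 0.02 ] [0.625 0.232 0.02 ]
yel [ 0.728 -0.18   0.02 ] [ 0.731 -0.179  0.02 ]
```

View pics/w0.png

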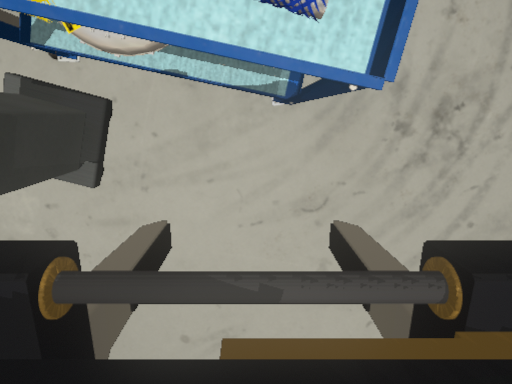

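View pics/c0.png

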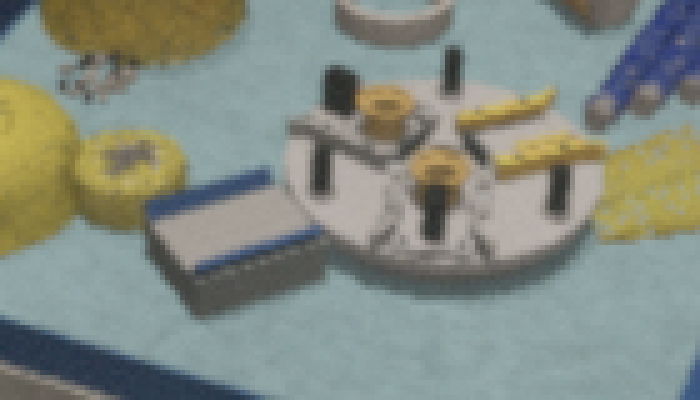

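Request:
step_arm([
  {"x": 0.85, "y": -0.8, "z": -0.1},
  {"x": 0.85, "y": -0.8, "z": -0.1},
  {"x": 0.85, "y": -0.8, "z": -0.1},
  {"x": 0.85, "y": -0.8, "z": -0.1},
  {"x": 0.85, "y": -0.8, "z": -0.1},
  {"x": 0.85, "y": -0.8, "z": -0.1},
  {"x": 0.85, "y": -0.8, "z": -0.1},
  {"x": 0.85, "y": -0.8, "z": -0.1},
  {"x": 0.85, "y": -0.8, "z": -0.1},
  {"x": 0.85, "y": -0.8, "z": -0.1},
  {"x": 0.85, "y": -0.8, "z": -0.1},
  {"x": 0.85, "y": -0.8, "z": -0.1},
  {"x": 0.85, "y": -0.8, "z": -0.1},
  {"x": 0.85, "y": -0.8, "z": -0.1},
  {},
  {},
])

```text
$.targets[0]: bad value
```

```bash
python3 - <<'E'
from h import *
im,p=snap('wrist','w1.png'); s=read_state(); print(s['t'],s['tool_pos'],s['orientation'],s['ft_force'])
np.savez('p1.npz',**p)
for n in ['turntable','platter','yellow_net_ring']:
    for r in outline_of(n,'wrist')[:2]: print(n,r['conf'],r['box'])
print(proj(p,[.512,-.267,.036]))
E
```

```text
1.1 [ 0.18835828 -0.70012123  0.40472201] [ 9.91378947e-01  1.31025887e-01 -1.52856290e-05  6.78396985e-06] [-0.0794841   0.18518651 -0.194644  ]
(np.float64(-159.87501461213247), np.float64(-334.7520469292827))
```

View pics/w1.png

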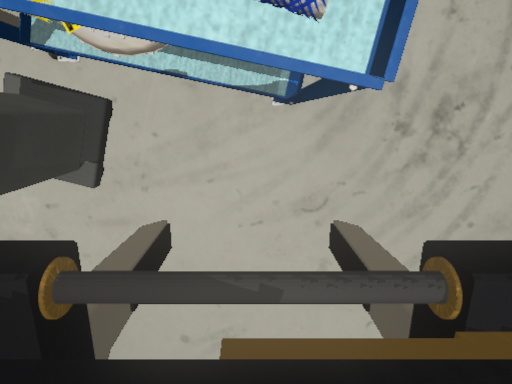

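Request:
step_arm([
  {"ax": 0, "ay": 0, "az": 0, "x": 0.85, "y": -0.8, "z": -0.1, "grip": 0},
  {"ax": 0, "ay": 0, "az": 0, "x": 0.85, "y": -0.8, "z": -0.1, "grip": 0},
  {"ax": 0, "ay": 0, "az": 0, "x": 0.85, "y": -0.8, "z": -0.1, "grip": 0},
  {"ax": 0, "ay": 0, "az": 0, "x": 0.85, "y": -0.8, "z": -0.1, "grip": 0},
  {"ax": 0, "ay": 0, "az": 0, "x": 0.85, "y": -0.8, "z": -0.1, "grip": 0},
  {"ax": 0, "ay": 0, "az": 0, "x": 0.85, "y": -0.8, "z": -0.1, "grip": 0},
  {"ax": 0, "ay": 0, "az": 0, "x": 0.85, "y": -0.8, "z": -0.1, "grip": 0},
  {"ax": 0, "ay": 0, "az": 0, "x": 0.85, "y": -0.8, "z": -0.1, "grip": 0},
  {"ax": 0, "ay": 0, "az": 0, "x": 0.85, "y": -0.8, "z": -0.1, "grip": 0},
  {"ax": 0, "ay": 0, "az": 0, "x": 0.85, "y": -0.8, "z": -0.1, "grip": 0},
  {"ax": 0, "ay": 0, "az": 0, "x": 0.85, "y": -0.8, "z": -0.1, "grip": 0},
  {"ax": 0, "ay": 0, "az": 0, "x": 0.85, "y": -0.8, "z": -0.1, "grip": 0},
  {"ax": 0, "ay": 0, "az": 0, "x": 0.85, "y": -0.8, "z": -0.1, "grip": 0},
  {"ax": 0, "ay": 0, "az": 0, "x": 0.85, "y": -0.8, "z": -0.1, "grip": 0},
  {"ax": 0, "ay": 0, "az": 0, "x": 0, "y": 0, "z": 0, "grip": 0},
  {"ax": 0, "ay": 0, "az": 0, "x": 0, "y": 0, "z": 0, "grip": 0},
])

```text
t: 2.58
tool_pos: [0.4469, -0.2811, 0.4471]
orientation: [0.991, 0.133, 0.0, 0.0]
ft_force: [0.0, -0.6, 0.2]
grip_width: 1.0
grasp_force: 0.0
```

```bash
python3 - <<'E'
from h import *
im,p=snap('wrist','w2.png'); s=read_state(); print(s['t'],s['tool_pos'],s['orientation'],s['joints'].round(2))
np.savez('p2.npz',**p)
for n in ['turntable','platter','yellow_net_ring']:
    for r in outline_of(n,'wrist')[:2]: print(n,r['conf'],r['box'])
print(proj(p,[.512,-.267,.036]))
E
```

```text
2.6333 [ 0.44597965 -0.28258802  0.44686364] [9.91275257e-01 1.31807910e-01 4.01703153e-05 1.93304933e-04] [ 0.51  0.31 -0.08  2.    0.03  0.83 -0.88]
turntable 0.68 [128.6, 1.2, 366.1, 208.5]
platter 0.76 [172.1, 2.6, 366.2, 208.0]
(np.float64(251.32955128541167), np.float64(116.0533699889851))
```

View pics/w2.png

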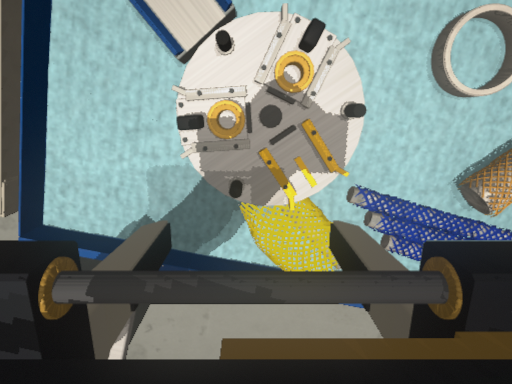

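```bash
cat > fit.py <<'E'
from h import *
from scipy.optimize import least_squares
def platter(im,p,c0=(.512,-.267)):
    hsv=cv2.cvtColor(im,cv2.COLOR_RGB2HSV); S=hsv[...,1]
    # radial scan: outermost low-saturation pixel
    pts=[]
    for a in np.radians(np.arange(0,360,2)):
        prev=None
        for r in np.arange(.135,.1,-.0005):
            X=[c0[0]+r*np.cos(a),c0[1]+r*np.sin(a),.036]; u,v=proj(p,X); 
            if not(2<u<509 and 2<v<225): break
            s=cv2.getRectSubPix(S,(1,1),(u,v))[0,0]; val=cv2.getRectSubPix(hsv[...,2],(1,1),(u,v))[0,0]
            if s<45 and val>70:
                if r<.134: pts.append(X[:2])
                break
    pts=np.array(pts)
    f=least_squares(lambda q:np.hypot(pts[:,0]-q[0],pts[:,1]-q[1])-.118,c0,loss='soft_l1',f_scale=.001)
    return f.x,len(pts),np.median(abs(f.fun))
E
python3 - <<'E'
from fit import *
im=cv2.imread('pics/w2.png')[:,:,::-1]; p=dict(np.load('p2.npz'))
c,n,e=platter(im,p); print(c,n,e); c,n,e=platter(im,p,c); print(c,n,e)
print('hub',at(p,270,116,.036))
for u,v in [(223,40),(355,110),(236,188)]:
    X=at(p,u,v,.056)[:2]-c; print(np.degrees(np.arctan2(X[1],X[0])),np.hypot(*X))
for q in [((314,32)),((293,73)),(226,120),(190,122),(283,135)]:
    X=at(p,*q,.06)[:2]-c; print('bay',np.degrees(np.arctan2(X[1],X[0])))
hsv=cv2.cvtColor(np.ascontiguousarray(im),cv2.COLOR_RGB2HSV)
m=((hsv[...,0]>18)&(hsv[...,0]<28)&(hsv[...,1]>150)); 
print(np.unique(hsv[145:150,310:330].reshape(-1,3),axis=0)[:8])
E
```

```text
[ 0.51844176 -0.28594897] 69 0.0020299500709797524
[ 0.51856775 -0.28945784] 142 0.000613673808962191
hub [ 0.51823114 -0.2895376   0.036     ]
49.18463065500504 0.09928126257084727
-70.83869477314039 0.09937002289874622
169.45927789354357 0.09806564416416794
bay -11.565143110618273
bay -11.398176347997316
bay 110.3627029686035
bay 109.48795902705639
bay -131.8904865373667
[[ 16  26 128]
 [ 16  26 147]
 [ 16  26 148]
 [ 16  28 118]
 [ 16  28 120]
 [ 16  29 152]
 [ 17  24 148]
 [ 17  27 149]]
```

Request:
step_arm([
  {"ax": 0, "ay": 0, "az": 0, "x": -0.335, "y": -0.282, "z": 0.9, "grip": 0.57},
  {"ax": 0, "ay": 0, "az": 0, "x": -0.335, "y": -0.282, "z": 0.9, "grip": 0.57},
  {"ax": 0, "ay": 0, "az": 0.0562, "x": 0, "y": 0, "z": 0.8, "grip": 0.57},
  {"ax": 0, "ay": 0, "az": 0.0562, "x": 0, "y": 0, "z": 0.8, "grip": 0.57},
  {"ax": 0, "ay": 0, "az": 0.0562, "x": 0, "y": 0, "z": 0.8, "grip": 0.57},
  {"ax": 0, "ay": 0, "az": 0.0562, "x": 0, "y": 0, "z": 0.8, "grip": 0.57},
  {"ax": 0, "ay": 0, "az": 0, "x": 0, "y": 0, "z": 0, "grip": 0.57},
  {"ax": 0, "ay": 0, "az": 0, "x": 0, "y": 0, "z": 0, "grip": 0.57},
  {"ax": 0, "ay": 0, "az": 0, "x": 0, "y": 0, "z": 0, "grip": 0.57},
  {"ax": 0, "ay": 0, "az": 0, "x": 0, "y": 0, "z": 0, "grip": 0.57},
], squeeze=8)

```text
t: 3.62
tool_pos: [0.4221, -0.2724, 0.298]
orientation: [0.996, -0.092, 0.001, 0.0]
ft_force: [-0.3, 0.1, -0.6]
grip_width: 0.432
grasp_force: 0.0
```

```bash
python3 - <<'E'
from fit import *
im=cv2.imread('pics/w2.png')[:,:,::-1]; p=dict(np.load('p2.npz')); C=np.array([.5185,-.2895])
for q in [(187,60),(237,8)]:
  for z in (.037,.048):
    X=at(p,*q,z)[:2]-C; print(q,z,X.round(4),np.degrees(np.arctan2(X[1],X[0])))
s=read_state(); print(s['tool_pos'],s['orientation'],s['joints'].round(2))
E
```

```text
(187, 60) 0.037 [0.0359 0.1139] 72.50322678188078
(187, 60) 0.048 [0.0348 0.1114] 72.66439292110041
(237, 8) 0.037 [0.1054 0.0703] 33.719283254728886
(237, 8) 0.048 [0.1023 0.0691] 34.02824772431592
[ 0.42210402 -0.27239549  0.2980243 ] [ 9.95722784e-01 -9.23858003e-02  9.36484660e-04  3.52580165e-04] [ 0.43  0.5   0.04  2.2  -0.05  0.44 -1.25]
```

Request:
step_arm([
  {"ax": 0, "ay": 0, "az": 0, "x": 0, "y": 0, "z": 0.62, "grip": 0.57},
  {"ax": 0, "ay": 0, "az": 0, "x": 0, "y": 0, "z": 0.62, "grip": 0.57},
  {"ax": 0, "ay": 0, "az": 0, "x": 0, "y": 0, "z": 0.62, "grip": 0.57},
  {"ax": 0, "ay": 0, "az": 0, "x": 0, "y": 0, "z": 0, "grip": 1},
  {"ax": 0, "ay": 0, "az": 0, "x": 0, "y": 0, "z": 0, "grip": 1},
  {"ax": 0, "ay": 0, "az": 0, "x": 0, "y": 0, "z": 0, "grip": 1},
  {"ax": 0, "ay": 0, "az": 0, "x": 0, "y": 0, "z": 0, "grip": 1},
  {"ax": 0, "ay": 0, "az": 0, "x": 0, "y": 0, "z": 0, "grip": 1},
  {"ax": 0, "ay": 0, "az": -0.0175, "x": 0.002, "y": 0.114, "z": 0, "grip": 1},
  {"ax": 0, "ay": 0, "az": -0.0175, "x": 0.002, "y": 0.114, "z": 0, "grip": 1},
  {"ax": 0, "ay": 0, "az": -0.0349, "x": 0.008, "y": 0.228, "z": 0, "grip": 1},
  {"ax": 0, "ay": 0, "az": -0.0349, "x": 0.008, "y": 0.228, "z": 0, "grip": 1},
], squeeze=8)

```text
t: 4.62
tool_pos: [0.4209, -0.2921, 0.2422]
orientation: [1.0, 0.014, 0.001, 0.0]
ft_force: [1.3, 3.2, 6.7]
grip_width: 0.167
grasp_force: 8.0
```

Request:
step_arm([
  {"ax": 0, "ay": 0, "az": -0.0349, "x": 0.008, "y": 0.228, "z": 0, "grip": 1},
  {"ax": 0, "ay": 0, "az": -0.0349, "x": 0.008, "y": 0.228, "z": 0, "grip": 1},
  {"ax": 0, "ay": 0, "az": -0.0349, "x": 0.008, "y": 0.228, "z": 0, "grip": 1},
  {"ax": 0, "ay": 0, "az": -0.0349, "x": 0.008, "y": 0.228, "z": 0, "grip": 1},
  {"ax": 0, "ay": 0, "az": -0.0349, "x": 0.008, "y": 0.228, "z": 0, "grip": 1},
  {"ax": 0, "ay": 0, "az": -0.0349, "x": 0.008, "y": 0.228, "z": 0, "grip": 1},
  {"ax": 0, "ay": 0, "az": -0.0349, "x": 0.008, "y": 0.228, "z": 0, "grip": 1},
  {"ax": 0, "ay": 0, "az": -0.0349, "x": 0.008, "y": 0.228, "z": 0, "grip": 1},
  {"ax": 0, "ay": 0, "az": -0.0349, "x": 0.008, "y": 0.228, "z": 0, "grip": 1},
  {"ax": 0, "ay": 0, "az": -0.0349, "x": 0.008, "y": 0.228, "z": 0, "grip": 1},
  {"ax": 0, "ay": 0, "az": -0.0349, "x": 0.008, "y": 0.228, "z": 0, "grip": 1},
  {"ax": 0, "ay": 0, "az": -0.0349, "x": 0.008, "y": 0.228, "z": 0, "grip": 1},
  {"ax": 0, "ay": 0, "az": -0.0349, "x": 0.008, "y": 0.228, "z": 0, "grip": 1},
  {"ax": 0, "ay": 0, "az": -0.0349, "x": 0.008, "y": 0.228, "z": 0, "grip": 1},
  {"ax": 0, "ay": 0, "az": -0.0349, "x": 0.008, "y": 0.228, "z": 0, "grip": 1},
  {"ax": 0, "ay": 0, "az": -0.0349, "x": 0.008, "y": 0.228, "z": 0, "grip": 1},
  {"ax": 0, "ay": 0, "az": -0.0349, "x": 0.008, "y": 0.228, "z": 0, "grip": 1},
  {"ax": 0, "ay": 0, "az": -0.0349, "x": 0.008, "y": 0.228, "z": 0, "grip": 1},
  {"ax": 0, "ay": 0, "az": -0.0349, "x": 0.008, "y": 0.228, "z": 0, "grip": 1},
])

```text
t: 6.2
tool_pos: [0.498, -0.3833, 0.2422]
orientation: [0.779, 0.627, 0.001, -0.0]
ft_force: [0.6, 11.7, 6.8]
grip_width: 0.172
grasp_force: 8.0
```

Request:
step_arm([
  {"ax": 0, "ay": 0, "az": -0.0349, "x": 0.008, "y": 0.228, "z": 0, "grip": 1},
  {"ax": 0, "ay": 0, "az": -0.0349, "x": 0.008, "y": 0.228, "z": 0, "grip": 1},
  {"ax": 0, "ay": 0, "az": -0.0349, "x": 0.008, "y": 0.228, "z": 0, "grip": 1},
  {"ax": 0, "ay": 0, "az": -0.0349, "x": 0.008, "y": 0.228, "z": 0, "grip": 1},
  {"ax": 0, "ay": 0, "az": -0.0349, "x": 0.008, "y": 0.228, "z": 0, "grip": 1},
  {"ax": 0, "ay": 0, "az": -0.0349, "x": 0.008, "y": 0.228, "z": 0, "grip": 1},
  {"ax": 0, "ay": 0, "az": -0.0349, "x": 0.008, "y": 0.228, "z": 0, "grip": 1},
  {"ax": 0, "ay": 0, "az": -0.0349, "x": 0.008, "y": 0.228, "z": 0, "grip": 1},
  {"ax": 0, "ay": 0, "az": -0.0349, "x": 0.008, "y": 0.228, "z": 0, "grip": 1},
  {"ax": 0, "ay": 0, "az": -0.0349, "x": 0.008, "y": 0.228, "z": 0, "grip": 1},
  {"ax": 0, "ay": 0, "az": -0.0349, "x": 0.008, "y": 0.228, "z": 0, "grip": 1},
  {"ax": 0, "ay": 0, "az": -0.0349, "x": 0.008, "y": 0.228, "z": 0, "grip": 1},
  {"ax": 0, "ay": 0, "az": -0.0349, "x": 0.008, "y": 0.228, "z": 0, "grip": 1},
  {"ax": 0, "ay": 0, "az": -0.0349, "x": 0.008, "y": 0.228, "z": 0, "grip": 1},
  {"ax": 0, "ay": 0, "az": -0.0349, "x": 0.008, "y": 0.228, "z": 0, "grip": 1},
  {"ax": 0, "ay": 0, "az": -0.0349, "x": 0.008, "y": 0.228, "z": 0, "grip": 1},
  {"ax": 0, "ay": 0, "az": -0.0349, "x": 0.008, "y": 0.228, "z": 0, "grip": 1},
  {"ax": 0, "ay": 0, "az": -0.0349, "x": 0.008, "y": 0.228, "z": 0, "grip": 1},
  {"ax": 0, "ay": 0, "az": -0.0349, "x": 0.008, "y": 0.228, "z": 0, "grip": 1},
  {"ax": 0, "ay": 0, "az": -0.0349, "x": 0.008, "y": 0.228, "z": 0, "grip": 1},
])

```text
t: 7.87
tool_pos: [0.6078, -0.3277, 0.2418]
orientation: [0.196, 0.981, -0.001, -0.001]
ft_force: [-5.5, 1.1, 7.4]
grip_width: 0.167
grasp_force: 8.0
```

Request:
step_arm([
  {"ax": 0, "ay": 0, "az": -0.0349, "x": 0.008, "y": 0.228, "z": 0, "grip": 1},
  {"ax": 0, "ay": 0, "az": -0.0349, "x": 0.008, "y": 0.228, "z": 0, "grip": 1},
  {"ax": 0, "ay": 0, "az": -0.0175, "x": 0.002, "y": 0.114, "z": 0, "grip": 1},
  {"ax": 0, "ay": 0, "az": -0.0175, "x": 0.002, "y": 0.114, "z": 0, "grip": 1},
  {"ax": 0, "ay": 0, "az": -0.0175, "x": 0.002, "y": 0.114, "z": 0, "grip": 1},
  {"ax": 0, "ay": 0, "az": -0.0175, "x": 0.002, "y": 0.114, "z": 0, "grip": 1},
  {"ax": 0, "ay": 0, "az": 0, "x": 0, "y": 0, "z": 0, "grip": 1},
  {"ax": 0, "ay": 0, "az": 0, "x": 0, "y": 0, "z": 0, "grip": 1},
  {"ax": 0, "ay": 0, "az": 0, "x": 0, "y": 0, "z": 0, "grip": 1},
])

```text
t: 8.62
tool_pos: [0.6151, -0.3012, 0.2418]
orientation: [0.058, 0.998, -0.001, -0.001]
ft_force: [-3.6, 1.8, 5.5]
grip_width: 0.165
grasp_force: 8.0
```

Request:
step_arm([
  {"ax": 0, "ay": 0, "az": 0, "x": 0, "y": 0, "z": 0, "grip": 0.57},
  {"ax": 0, "ay": 0, "az": 0, "x": 0, "y": 0, "z": 0, "grip": 0.57},
  {"ax": 0, "ay": 0, "az": 0, "x": 0, "y": 0, "z": 0, "grip": 0.57},
  {"ax": 0, "ay": 0, "az": 0, "x": 0, "y": 0, "z": -0.6, "grip": 0.57},
  {"ax": 0, "ay": 0, "az": 0, "x": 0, "y": 0, "z": -0.6, "grip": 0.57},
  {"ax": 0, "ay": 0, "az": 0, "x": -0.22, "y": 0.7, "z": -1, "grip": 0.57},
  {"ax": 0, "ay": 0, "az": 0, "x": -0.22, "y": 0.7, "z": -1, "grip": 0.57},
  {"ax": 0, "ay": 0, "az": 0, "x": -0.22, "y": 0.7, "z": -1, "grip": 0.57},
  {"ax": 0, "ay": 0, "az": 0, "x": -0.22, "y": 0.7, "z": -1, "grip": 0.57},
  {"ax": 0, "ay": 0, "az": 0, "x": -0.22, "y": 0.7, "z": -1, "grip": 0.57},
  {"ax": 0, "ay": 0, "az": 0, "x": 0, "y": 0, "z": -0.7, "grip": 0.57},
  {"ax": 0, "ay": 0, "az": 0, "x": 0, "y": 0, "z": 0, "grip": 0.57},
  {"ax": 0, "ay": 0, "az": 0, "x": 0, "y": 0, "z": 0, "grip": 0.57},
  {"ax": 0, "ay": 0, "az": 0, "x": 0, "y": 0, "z": 0, "grip": 0.57},
])

```text
t: 9.78
tool_pos: [0.6603, -0.2015, 0.4483]
orientation: [0.059, 0.998, -0.0, -0.0]
ft_force: [0.3, 0.0, -0.7]
grip_width: 0.428
grasp_force: 0.0
```

```bash
python3 - <<'E'
from fit import *
im,p=snap('wrist','w3.png'); np.savez('p3.npz',**p); s=read_state(); print(s['t'],s['tool_pos'],s['orientation'])
c=(.5185,-.2895)
for i in range(2): c,n,e=platter(im,p,c); print(c,n,e)
cv2.imwrite('pics/w3c.png',cv2.resize(im[:260,100:450,::-1],None,fx=2.2,fy=2.2,interpolation=cv2.INTER_CUBIC))
E
```

```text
9.8333 [ 0.6601911  -0.2017788   0.44748138] [ 5.88742714e-02  9.98265183e-01 -2.63311444e-04 -6.12121894e-04]
[ 0.52057433 -0.28987671] 92 0.0015110560067376974
[ 0.52177364 -0.29024032] 89 0.0025185499307367742
```

View pics/w3c.png

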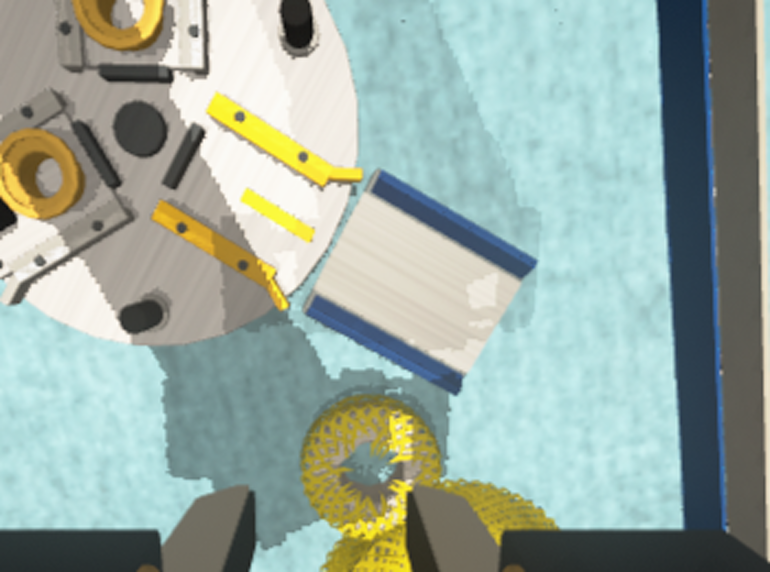

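```bash
cat > bay.py <<'E'
from fit import *
def line(m,p,z,c=None,rmax=None):
    ys,xs=np.nonzero(m); W=np.array([at(p,u,v,z)[:2] for u,v in zip(xs,ys)])
    if rmax is not None: W=W[np.hypot(*(W-c).T)<rmax]
    vx,vy,x,y=cv2.fitLine(W.astype(np.float32),cv2.DIST_HUBER,0,.001,.001).ravel()
    if vx<0: vx,vy=-vx,-vy
    return np.array([x,y]),np.array([vx,vy]),len(W)
def measure(im,p,C,box):  # box: l,t,r,b pixels for search
    hsv=cv2.cvtColor(np.ascontiguousarray(im),cv2.COLOR_RGB2HSV); H,S,V=[hsv[...,i].astype(int) for i in range(3)]
    roi=np.zeros(H.shape,bool); l,t,r,b=box; roi[t:b,l:r]=1
    out={}
    for nm,m,z,k in [('rail',(H>17)&(H<33)&(S>150)&(V>90),.052,3),('guide',(H>100)&(H<130)&(S>90),.0425,2)]:
        n,lab,st,ce=cv2.connectedComponentsWithStats((m&roi).astype(np.uint8))
        for i in sorted(range(1,n),key=lambda i:-st[i,4])[:k]:
            mi=lab==i; zz=.0365 if nm=='rail' and st[i,4]<180 else z
            q,v,nn=line(mi,p,zz,C,.097 if zz==.052 else None)
            d=q-C; perp=v[0]*d[1]-v[1]*d[0]
            print(nm,st[i].tolist(),'ang',np.degrees(np.arctan2(v[1],v[0])).round(2),'offset from axis',round(perp*1000,2),'mid heading',np.degrees(np.arctan2(d[1],d[0])).round(2))
E
python3 - <<'E'
from bay import *
im=cv2.imread('pics/w3.png')[:,:,::-1]; p=dict(np.load('p3.npz'))
print('hub',at(p,100+140/2.2,129/2.2,.036))
measure(im,p,np.array([.5185,-.2895]),(150,35,350,182))
E
```

```text
hub [ 0.51730101 -0.2905486   0.036     ]
rail [194, 43, 70, 42, 686] ang 51.71 offset from axis 31.27 mid heading 79.46
rail [169, 91, 62, 50, 606] ang 53.31 offset from axis -31.16 mid heading 24.4
rail [210, 86, 33, 24, 211] ang 52.2 offset from axis 0.09 mid heading 52.27
guide [270, 78, 74, 48, 854] ang 54.79 offset from axis 38.35 mid heading 67.25
guide [240, 135, 70, 44, 704] ang 54.76 offset from axis -38.07 mid heading 42.34
```

Request:
step_arm([
  {"ax": 0, "ay": 0, "az": 0, "x": 0.222, "y": -0.692, "z": 0.9, "grip": 0.57},
  {"ax": 0, "ay": 0, "az": 0, "x": 0.222, "y": -0.692, "z": 0.9, "grip": 0.57},
  {"ax": 0, "ay": 0, "az": 0, "x": 0.222, "y": -0.692, "z": 0.9, "grip": 0.57},
  {"ax": 0, "ay": 0, "az": 0, "x": 0.222, "y": -0.692, "z": 0.9, "grip": 0.57},
  {"ax": 0, "ay": 0, "az": 0, "x": 0.222, "y": -0.692, "z": 0.9, "grip": 0.57},
  {"ax": 0, "ay": 0, "az": 0, "x": 0, "y": 0, "z": 0.8, "grip": 0.57},
  {"ax": 0, "ay": 0, "az": 0, "x": 0, "y": 0, "z": 0.8, "grip": 0.57},
  {"ax": 0, "ay": 0, "az": 0, "x": 0, "y": 0, "z": 0.75, "grip": 0.57},
  {"ax": 0, "ay": 0, "az": 0, "x": 0, "y": 0, "z": 0, "grip": 0.57},
  {"ax": 0, "ay": 0, "az": 0, "x": 0, "y": 0, "z": 0, "grip": 1},
  {"ax": 0, "ay": 0, "az": 0, "x": 0, "y": 0, "z": 0, "grip": 1},
  {"ax": 0, "ay": 0, "az": 0, "x": 0, "y": 0, "z": 0, "grip": 1},
  {"ax": 0, "ay": 0, "az": 0, "x": 0, "y": 0, "z": 0, "grip": 1},
  {"ax": 0, "ay": 0, "az": 0, "x": 0, "y": 0, "z": 0, "grip": 1},
])

```text
t: 11.0
tool_pos: [0.616, -0.3004, 0.2438]
orientation: [0.059, 0.998, -0.001, 0.001]
ft_force: [-0.7, -1.0, 4.4]
grip_width: 0.169
grasp_force: 8.0
```

Request:
step_arm([
  {"ax": 0, "ay": 0, "az": -0.0102, "x": 0.001, "y": 0.067, "z": 0, "grip": 1},
  {"ax": 0, "ay": 0, "az": -0.0102, "x": 0.001, "y": 0.067, "z": 0, "grip": 1},
  {"ax": 0, "ay": 0, "az": 0, "x": 0, "y": 0, "z": 0, "grip": 1},
  {"ax": 0, "ay": 0, "az": 0, "x": 0, "y": 0, "z": 0, "grip": 1},
  {"ax": 0, "ay": 0, "az": 0, "x": 0, "y": 0, "z": 0, "grip": 1},
  {"ax": 0, "ay": 0, "az": 0, "x": 0, "y": 0, "z": 0, "grip": 1},
])

```text
t: 11.5
tool_pos: [0.6164, -0.296, 0.2438]
orientation: [0.038, 0.999, -0.0, 0.001]
ft_force: [-0.5, -0.8, 6.7]
grip_width: 0.167
grasp_force: 8.0
```

Request:
step_arm([
  {"ax": 0, "ay": 0, "az": 0, "x": 0, "y": 0, "z": 0, "grip": 0.57},
  {"ax": 0, "ay": 0, "az": 0, "x": 0, "y": 0, "z": 0, "grip": 0.57},
  {"ax": 0, "ay": 0, "az": 0, "x": 0, "y": 0, "z": 0, "grip": 0.57},
  {"ax": 0, "ay": 0, "az": 0, "x": 0, "y": 0, "z": -0.6, "grip": 0.57},
  {"ax": 0, "ay": 0, "az": 0, "x": 0, "y": 0, "z": -0.6, "grip": 0.57},
  {"ax": 0, "ay": 0, "az": 0, "x": -0.22, "y": 0.7, "z": -1, "grip": 0.57},
  {"ax": 0, "ay": 0, "az": 0, "x": -0.22, "y": 0.7, "z": -1, "grip": 0.57},
  {"ax": 0, "ay": 0, "az": 0, "x": -0.22, "y": 0.7, "z": -1, "grip": 0.57},
  {"ax": 0, "ay": 0, "az": 0, "x": -0.22, "y": 0.7, "z": -1, "grip": 0.57},
  {"ax": 0, "ay": 0, "az": 0, "x": -0.22, "y": 0.7, "z": -1, "grip": 0.57},
  {"ax": 0, "ay": 0, "az": 0, "x": 0, "y": 0, "z": -0.7, "grip": 0.57},
  {"ax": 0, "ay": 0, "az": 0, "x": 0, "y": 0, "z": 0, "grip": 0.57},
  {"ax": 0, "ay": 0, "az": 0, "x": 0, "y": 0, "z": 0, "grip": 0.57},
  {"ax": 0, "ay": 0, "az": 0, "x": 0, "y": 0, "z": 0, "grip": 0.57},
])

```text
t: 12.67
tool_pos: [0.6563, -0.1944, 0.4498]
orientation: [0.038, 0.999, -0.0, -0.0]
ft_force: [0.2, 0.1, 0.1]
grip_width: 0.429
grasp_force: 0.0
```

```bash
python3 - <<'E'
from bay import *
im,p=snap('wrist','w4.png'); np.savez('p4.npz',**p); s=read_state(); print(s['t'],s['tool_pos'],s['orientation'])
measure(im,p,np.array([.5185,-.2895]),(150,35,350,182))
E
```

```text
12.7167 [ 0.6562872  -0.19476772  0.44899207] [ 3.84672115e-02  9.99259651e-01 -2.28533664e-04 -6.09098140e-04]
rail [193, 43, 71, 41, 684] ang 54.92 offset from axis 31.16 mid heading 82.58
rail [169, 92, 62, 48, 606] ang 55.74 offset from axis -30.97 mid heading 28.02
rail [209, 86, 34, 23, 205] ang 55.19 offset from axis 0.22 mid heading 55.34
guide [267, 83, 73, 50, 815] ang 54.81 offset from axis 38.32 mid heading 67.24
guide [236, 138, 68, 44, 681] ang 54.8 offset from axis -38.11 mid heading 42.3
```

Request:
step_arm([
  {"ax": 0, "ay": 0, "az": -0.0567, "x": 0, "y": 0, "z": 0, "grip": 0.3},
  {"ax": 0, "ay": 0, "az": -0.0567, "x": 0, "y": 0, "z": 0, "grip": 0.3},
  {"ax": 0, "ay": 0, "az": -0.0567, "x": 0, "y": 0, "z": 0, "grip": 0.3},
  {"ax": 0, "ay": 0, "az": -0.0567, "x": 0, "y": 0, "z": 0, "grip": 0.3},
  {"ax": 0, "ay": 0, "az": -0.0567, "x": 0, "y": 0, "z": 0, "grip": 0.3},
  {"ax": 0, "ay": 0, "az": -0.0567, "x": 0, "y": 0, "z": 0, "grip": 0.3},
  {"ax": 0, "ay": 0, "az": -0.0567, "x": 0, "y": 0, "z": 0, "grip": 0.3},
  {"ax": 0, "ay": 0, "az": -0.0567, "x": 0, "y": 0, "z": 0, "grip": 0.3},
  {"ax": 0, "ay": 0, "az": 0, "x": -0.66, "y": 0.889, "z": 0, "grip": 0.3},
  {"ax": 0, "ay": 0, "az": 0, "x": -0.66, "y": 0.889, "z": 0, "grip": 0.3},
  {"ax": 0, "ay": 0, "az": 0, "x": -0.66, "y": 0.889, "z": 0, "grip": 0.3},
  {"ax": 0, "ay": 0, "az": 0, "x": -0.66, "y": 0.889, "z": 0, "grip": 0.3},
  {"ax": 0, "ay": 0, "az": 0, "x": -0.66, "y": 0.889, "z": 0, "grip": 0.3},
  {"ax": 0, "ay": 0, "az": 0, "x": -0.66, "y": 0.889, "z": 0, "grip": 0.3},
  {"ax": 0, "ay": 0, "az": 0, "x": -0.66, "y": 0.889, "z": 0, "grip": 0.3},
  {"ax": 0, "ay": 0, "az": 0, "x": -0.66, "y": 0.889, "z": 0, "grip": 0.3},
  {"ax": 0, "ay": 0, "az": 0, "x": -0.66, "y": 0.889, "z": 0, "grip": 0.3},
  {"ax": 0, "ay": 0, "az": 0, "x": -0.66, "y": 0.889, "z": 0, "grip": 0.3},
  {"ax": 0, "ay": 0, "az": 0, "x": -0.66, "y": 0.889, "z": 0, "grip": 0.3},
  {"ax": 0, "ay": 0, "az": 0, "x": -0.66, "y": 0.889, "z": 0, "grip": 0.3},
])

```text
t: 14.38
tool_pos: [0.5803, 0.1978, 0.4483]
orientation: [-0.403, 0.915, 0.0, -0.001]
ft_force: [1.0, 0.1, 0.5]
grip_width: 0.7
grasp_force: 0.0
```

Request:
step_arm([
  {"ax": 0, "ay": 0, "az": 0, "x": -0.66, "y": 0.889, "z": 0, "grip": 0.3},
  {"ax": 0, "ay": 0, "az": 0, "x": -0.66, "y": 0.889, "z": 0, "grip": 0.3},
  {"ax": 0, "ay": 0, "az": 0, "x": -0.66, "y": 0.889, "z": 0, "grip": 0.3},
  {"ax": 0, "ay": 0, "az": 0, "x": -0.66, "y": 0.889, "z": 0, "grip": 0.3},
  {"ax": 0, "ay": 0, "az": 0, "x": -0.66, "y": 0.889, "z": 0, "grip": 0.3},
  {"ax": 0, "ay": 0, "az": 0, "x": -0.66, "y": 0.889, "z": 0, "grip": 0.3},
  {"ax": 0, "ay": 0, "az": 0, "x": 0, "y": 0, "z": 0, "grip": 0.3},
  {"ax": 0, "ay": 0, "az": 0, "x": 0, "y": 0, "z": 0, "grip": 0.3},
  {"ax": 0, "ay": 0, "az": 0, "x": 0, "y": 0, "z": 0, "grip": 0.3},
])

```text
t: 15.13
tool_pos: [0.5429, 0.3921, 0.4482]
orientation: [-0.404, 0.915, -0.0, -0.001]
ft_force: [0.1, -0.3, -0.6]
grip_width: 0.703
grasp_force: 0.0
```

```bash
python3 - <<'E'
from bay import *
im,p=snap('wrist','w5.png'); np.savez('p5.npz',**p); s=read_state(); print(s['t'],s['tool_pos'],s['orientation'],s['joints'].round(2))
for r in outline_of('carrier','wrist')[:2]:
    print(r['conf'],r['box']); 
l=r=None
cv2.imwrite('pics/w5c.png',cv2.resize(im[20:240,120:400,::-1],None,fx=2.5,fy=2.5,interpolation=cv2.INTER_CUBIC))
E
```

```text
15.1833 [0.54329033 0.39150237 0.44837983] [-4.03040724e-01  9.15181536e-01 -5.55221378e-04 -7.89331593e-04] [-0.07  0.72 -1.11  1.65  0.68  1.22  1.07]
0.76 [227.7, 80.1, 268.1, 141.8]
```

View pics/w5c.png

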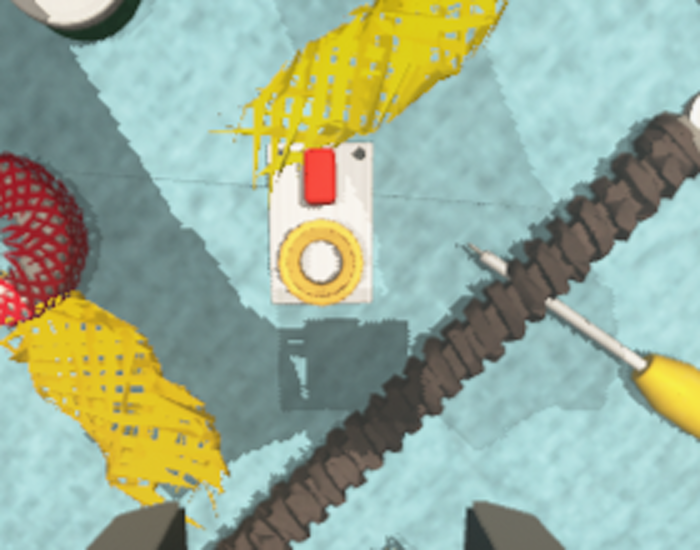

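```bash
cat > car.py <<'E'
from bay import *
def carrier(im,p,z0,box):
    hsv=cv2.cvtColor(np.ascontiguousarray(im),cv2.COLOR_RGB2HSV).astype(int); H,S,V=[hsv[...,i] for i in range(3)]
    l,t,r,b=box; roi=np.zeros(H.shape,bool); roi[t:b,l:r]=1
    red=roi&((H<8)|(H>172))&(S>150)&(V>90)
    n,lab,st,ce=cv2.connectedComponentsWithStats(red.astype(np.uint8)); i=1+np.argmax(st[1:,4]); print('red',st[i].tolist(),ce[i])
    g=at(p,*ce[i],z0+.044)
    br=roi&(H>14)&(H<30)&(S>90)
    n,lab,st,ce=cv2.connectedComponentsWithStats(br.astype(np.uint8))
    out=[(st[i].tolist(),at(p,*ce[i],z0+.028)) for i in sorted(range(1,n),key=lambda i:-st[i,4])[:3]]
    for s_,b_ in out:
        d=b_-g; print(s_,b_.round(4),'yaw',np.degrees(np.arctan2(d[1],d[0])).round(2),'dist',np.hypot(*d[:2]).round(4))
    return g
E
python3 - <<'E'
from car import *
im=cv2.imread('pics/w5.png')[:,:,::-1]; p=dict(np.load('p5.npz')); s=read_state()
g=carrier(im,p,0,(225,76,270,145)); print('grip',g)
q=s['orientation']; psi=2*np.arctan2(q[1],q[0]); print(np.degrees(psi),s['tool_pos'])
# plate edges from crop: left x=272..,right 372 ; rows 142..302
for a,b in [((371,145),(371,300)),((272,205),(272,300))]:
    A,B=[at(p,120+u/2.5,20+v/2.5,.008) for u,v in (a,b)]; d=B-A; print('edge',A.round(4),B.round(4),np.degrees(np.arctan2(d[1],d[0])))
tx=np.array([np.cos(psi),np.sin(psi)]); ty=np.array([np.sin(psi),-np.cos(psi)]); d=(g-s['tool_pos'])[:2]; print('tool shift',d@tx,d@ty)
E
```

```text
red [242, 80, 12, 22, 258] [247.5         90.34108527]
[231, 108, 34, 34, 698] [0.5084 0.3476 0.028 ] yaw 47.66 dist 0.041
[225, 76, 33, 21, 173] [0.4832 0.2994 0.028 ] yaw -82.15 dist 0.0181
[239, 87, 1, 1, 1] [0.4852 0.3063 0.028 ] yaw -67.81 dist 0.0119
grip [0.48074029 0.31733304 0.044     ]
227.49940508663624 [0.54347556 0.39122981 0.44857765]
edge [0.4487 0.3223 0.008 ] [0.5019 0.3823 0.008 ] 48.4632620459031
edge [0.5076 0.3093 0.008 ] [0.542  0.3457 0.008 ] 46.603598135944814
tool shift 0.09686570617837927 -0.0036716497956800283
```

Request:
step_arm([
  {"ax": 0, "ay": 0, "az": 0, "x": 0.807, "y": -0.031, "z": 0.7, "grip": 0.65},
  {"ax": 0, "ay": 0, "az": 0, "x": 0.807, "y": -0.031, "z": 0.7, "grip": 0.65},
  {"ax": 0, "ay": 0, "az": 0, "x": 0.807, "y": -0.031, "z": 0.7, "grip": 0.65},
  {"ax": 0, "ay": 0, "az": 0, "x": 0.807, "y": -0.031, "z": 0.7, "grip": 0.65},
  {"ax": 0, "ay": 0, "az": 0, "x": 0, "y": 0, "z": 0.95, "grip": 0.65},
  {"ax": 0, "ay": 0, "az": 0, "x": 0, "y": 0, "z": 0.95, "grip": 0.65},
  {"ax": 0, "ay": 0, "az": 0, "x": 0, "y": 0, "z": 0.95, "grip": 0.65},
  {"ax": 0, "ay": 0, "az": 0, "x": 0, "y": 0, "z": 0.95, "grip": 0.65},
  {"ax": 0, "ay": 0, "az": 0, "x": 0, "y": 0, "z": 0, "grip": 0.65},
  {"ax": 0, "ay": 0, "az": 0, "x": 0, "y": 0, "z": 0, "grip": 0.65},
])

```text
t: 16.07
tool_pos: [0.4803, 0.3177, 0.2508]
orientation: [-0.403, 0.915, -0.0, -0.001]
ft_force: [0.6, -0.8, 0.7]
grip_width: 0.35
grasp_force: 0.0
```

```bash
python3 - <<'E'
from h import *
s=read_state(); q=s['orientation']; psi=2*np.arctan2(q[1],q[0]); print(s['tool_pos'],q,np.degrees(psi),s['joints'].round(2))
tx=np.array([np.cos(psi),np.sin(psi)]); ty=np.array([np.sin(psi),-np.cos(psi)]); d=np.array([.4807,.3173])-s['tool_pos'][:2]; print('shift',d@tx,d@ty)
E
```

```text
[0.48030454 0.31768818 0.25081607] [-4.03085137e-01  9.15161515e-01 -2.89704386e-04 -1.29982763e-03] 227.54241983785826 [-0.08  0.83 -0.95  2.02  0.96  0.82  0.79]
shift 1.9437243088171524e-05 -0.000553805049145623
```

Request:
step_arm([
  {"ax": 0, "ay": 0, "az": 0, "x": 0, "y": 0, "z": 0.7, "grip": 0.65},
  {"ax": 0, "ay": 0, "az": 0, "x": 0, "y": 0, "z": 0.66, "grip": 0.65},
  {"ax": 0, "ay": 0, "az": 0, "x": 0, "y": 0, "z": 0, "grip": 0.65},
  {"ax": 0, "ay": 0, "az": 0, "x": 0, "y": 0, "z": 0, "grip": 1},
  {"ax": 0, "ay": 0, "az": 0, "x": 0, "y": 0, "z": 0, "grip": 1},
  {"ax": 0, "ay": 0, "az": 0, "x": 0, "y": 0, "z": 0, "grip": 1},
  {"ax": 0, "ay": 0, "az": 0, "x": 0, "y": 0, "z": 0, "grip": 1},
  {"ax": 0, "ay": 0, "az": 0, "x": 0, "y": 0, "z": 0, "grip": 1},
], squeeze=30)

```text
t: 16.73
tool_pos: [0.4802, 0.3192, 0.2123]
orientation: [-0.404, 0.915, 0.0, 0.001]
ft_force: [-0.3, -1.3, 7.4]
grip_width: 0.169
grasp_force: 30.0
```

Request:
step_arm([
  {"ax": 0, "ay": 0, "az": 0, "x": 0, "y": 0, "z": -0.3, "grip": 1},
  {"ax": 0, "ay": 0, "az": 0, "x": 0, "y": 0, "z": -0.5, "grip": 1},
  {"ax": 0, "ay": 0, "az": 0, "x": 0, "y": 0, "z": -0.7, "grip": 1},
  {"ax": 0, "ay": 0, "az": 0, "x": 0, "y": 0, "z": -0.7, "grip": 1},
  {"ax": 0, "ay": 0, "az": 0, "x": 0, "y": 0, "z": -0.7, "grip": 1},
  {"ax": 0, "ay": 0, "az": 0, "x": 0, "y": 0, "z": -0.7, "grip": 1},
  {"ax": 0, "ay": 0, "az": 0, "x": 0, "y": 0, "z": -0.7, "grip": 1},
  {"ax": 0, "ay": 0, "az": 0, "x": 0, "y": 0, "z": -0.4, "grip": 1},
  {"ax": 0, "ay": 0, "az": 0, "x": 0, "y": 0, "z": 0, "grip": 1},
  {"ax": 0, "ay": 0, "az": 0, "x": 0, "y": 0, "z": 0, "grip": 1},
])

```text
t: 17.57
tool_pos: [0.48, 0.3184, 0.3517]
orientation: [-0.403, 0.915, -0.0, 0.0]
ft_force: [-0.2, -0.4, -5.4]
grip_width: 0.169
grasp_force: 30.0
```

```bash
python3 - <<'E'
from car import *
im,p=snap('wrist','w6.png'); s=read_state(); q=s['orientation']; psi=2*np.arctan2(q[1],q[0]); print(s['t'],s['tool_pos'],np.degrees(psi),s['joints'].round(2),s['grip_width'],s['ft_force'])
for r in outline_of('carrier','wrist')[:2]: print(r['conf'],r['box'])
C=np.array([.5185,-.2895]); u=np.array([np.cos(np.radians(54.8)),np.sin(np.radians(54.8))])
print('landing TCP', C+u*(.173+.023))
E
```

```text
17.6167 [0.47992064 0.31818586 0.35088542] 227.59441830610496 [-0.    0.71 -1.07  1.96  0.78  0.96  0.94] 0.166934053200614 [-0.68111661  0.98908962 -5.62130317]
0.77 [204.6, 190.9, 296.2, 330.0]
0.44 [86.4, 35.9, 164.2, 112.9]
landing TCP [ 0.63148073 -0.1293396 ]
```

Request:
step_arm([
  {"ax": 0, "ay": 0, "az": 0.0603, "x": 0, "y": 0, "z": 0, "grip": 1},
  {"ax": 0, "ay": 0, "az": 0.0603, "x": 0, "y": 0, "z": 0, "grip": 1},
  {"ax": 0, "ay": 0, "az": 0.0603, "x": 0, "y": 0, "z": 0, "grip": 1},
  {"ax": 0, "ay": 0, "az": 0.0603, "x": 0, "y": 0, "z": 0, "grip": 1},
  {"ax": 0, "ay": 0, "az": 0.0603, "x": 0, "y": 0, "z": 0, "grip": 1},
  {"ax": 0, "ay": 0, "az": 0.0603, "x": 0, "y": 0, "z": 0, "grip": 1},
  {"ax": 0, "ay": 0, "az": 0.0603, "x": 0, "y": 0, "z": 0, "grip": 1},
  {"ax": 0, "ay": 0, "az": 0.0603, "x": 0, "y": 0, "z": 0, "grip": 1},
  {"ax": 0, "ay": 0, "az": 0.0603, "x": 0, "y": 0, "z": 0, "grip": 1},
  {"ax": 0, "ay": 0, "az": 0.0603, "x": 0, "y": 0, "z": 0, "grip": 1},
  {"ax": 0, "ay": 0, "az": 0.0603, "x": 0, "y": 0, "z": 0, "grip": 1},
  {"ax": 0, "ay": 0, "az": 0.0603, "x": 0, "y": 0, "z": 0, "grip": 1},
  {"ax": 0, "ay": 0, "az": 0.0603, "x": 0, "y": 0, "z": 0, "grip": 1},
  {"ax": 0, "ay": 0, "az": 0.0603, "x": 0, "y": 0, "z": 0, "grip": 1},
  {"ax": 0, "ay": 0, "az": 0.0603, "x": 0, "y": 0, "z": 0, "grip": 1},
  {"ax": 0, "ay": 0, "az": 0.0603, "x": 0, "y": 0, "z": 0, "grip": 1},
  {"ax": 0, "ay": 0, "az": 0.0603, "x": 0, "y": 0, "z": 0, "grip": 1},
  {"ax": 0, "ay": 0, "az": 0.0603, "x": 0, "y": 0, "z": 0, "grip": 1},
  {"ax": 0, "ay": 0, "az": 0.0603, "x": 0, "y": 0, "z": 0, "grip": 1},
])

```text
t: 19.25
tool_pos: [0.4796, 0.3188, 0.3502]
orientation: [0.669, 0.743, -0.001, -0.0]
ft_force: [0.2, -0.6, -5.4]
grip_width: 0.169
grasp_force: 30.0
```

Request:
step_arm([
  {"ax": 0, "ay": 0, "az": 0.0603, "x": 0, "y": 0, "z": 0, "grip": 1},
  {"ax": 0, "ay": 0, "az": 0.0603, "x": 0, "y": 0, "z": 0, "grip": 1},
  {"ax": 0, "ay": 0, "az": 0.0603, "x": 0, "y": 0, "z": 0, "grip": 1},
  {"ax": 0, "ay": 0, "az": 0.0603, "x": 0, "y": 0, "z": 0, "grip": 1},
  {"ax": 0, "ay": 0, "az": 0.0603, "x": 0, "y": 0, "z": 0, "grip": 1},
  {"ax": 0, "ay": 0, "az": 0.0603, "x": 0, "y": 0, "z": 0, "grip": 1},
  {"ax": 0, "ay": 0, "az": 0, "x": 0, "y": 0, "z": 0, "grip": 1},
  {"ax": 0, "ay": 0, "az": 0, "x": 0, "y": 0, "z": 0, "grip": 1},
])

```text
t: 19.92
tool_pos: [0.4796, 0.3191, 0.3506]
orientation: [0.886, 0.463, -0.001, 0.0]
ft_force: [0.1, -0.3, -5.7]
grip_width: 0.174
grasp_force: 30.0
```

```bash
cat > go.py <<'E'
import sys
from h import *
def go(x,y,z):
    s=read_state(); q=s['orientation']; psi=2*np.arctan2(q[1],q[0]); print(s['t'],s['tool_pos'],'q',q.round(4),'psi',np.degrees(psi),s['joints'].round(2),s['grip_width'],s['ft_force'].round(1))
    tx=np.array([np.cos(psi),np.sin(psi)]); ty=np.array([np.sin(psi),-np.cos(psi)]); d=np.array([x,y])-s['tool_pos'][:2]
    print('units x %.3f y %.3f z %.3f'%(d@tx/.03,d@ty/.03,(s['tool_pos'][2]-z)/.03))
if __name__=='__main__': go(*map(float,sys.argv[1:]))
E
python3 go.py .6315 -.1293 .247
```

```text
19.9167 [0.47955023 0.31910677 0.35059847] q [ 8.865e-01  4.628e-01 -8.000e-04  3.000e-04] psi 55.13360669468601 [-0.5   0.5  -0.26  1.99  0.2   0.68 -1.49] 0.17398743423716886 [ 0.1 -0.3 -5.7]
units x -9.368 y 12.700 z 3.453
```

Request:
step_arm([
  {"ax": 0, "ay": 0, "az": 0, "x": -0.3, "y": 0.4, "z": 0, "grip": 1},
  {"ax": 0, "ay": 0, "az": 0, "x": -0.5855, "y": 0.794, "z": 0, "grip": 1},
  {"ax": 0, "ay": 0, "az": 0, "x": -0.5855, "y": 0.794, "z": 0, "grip": 1},
  {"ax": 0, "ay": 0, "az": 0, "x": -0.5855, "y": 0.794, "z": 0, "grip": 1},
  {"ax": 0, "ay": 0, "az": 0, "x": -0.5855, "y": 0.794, "z": 0, "grip": 1},
  {"ax": 0, "ay": 0, "az": 0, "x": -0.5855, "y": 0.794, "z": 0, "grip": 1},
  {"ax": 0, "ay": 0, "az": 0, "x": -0.5855, "y": 0.794, "z": 0, "grip": 1},
  {"ax": 0, "ay": 0, "az": 0, "x": -0.5855, "y": 0.794, "z": 0, "grip": 1},
  {"ax": 0, "ay": 0, "az": 0, "x": -0.5855, "y": 0.794, "z": 0, "grip": 1},
  {"ax": 0, "ay": 0, "az": 0, "x": -0.5855, "y": 0.794, "z": 0, "grip": 1},
  {"ax": 0, "ay": 0, "az": 0, "x": -0.5855, "y": 0.794, "z": 0, "grip": 1},
  {"ax": 0, "ay": 0, "az": 0, "x": -0.5855, "y": 0.794, "z": 0, "grip": 1},
  {"ax": 0, "ay": 0, "az": 0, "x": -0.5855, "y": 0.794, "z": 0, "grip": 1},
  {"ax": 0, "ay": 0, "az": 0, "x": -0.5855, "y": 0.794, "z": 0, "grip": 1},
  {"ax": 0, "ay": 0, "az": 0, "x": -0.5855, "y": 0.794, "z": 0, "grip": 1},
  {"ax": 0, "ay": 0, "az": 0, "x": -0.5855, "y": 0.794, "z": 0, "grip": 1},
  {"ax": 0, "ay": 0, "az": 0.0029, "x": -0.29, "y": 0.39, "z": 0.3, "grip": 1},
  {"ax": 0, "ay": 0, "az": 0, "x": 0, "y": 0, "z": 0.7, "grip": 1},
  {"ax": 0, "ay": 0, "az": 0, "x": 0, "y": 0, "z": 0, "grip": 1},
  {"ax": 0, "ay": 0, "az": 0, "x": 0, "y": 0, "z": 0, "grip": 1},
])

```text
t: 21.58
tool_pos: [0.6291, -0.1297, 0.32]
orientation: [0.888, 0.459, -0.001, -0.001]
ft_force: [0.4, 0.0, -4.7]
grip_width: 0.17
grasp_force: 30.0
```

```bash
python3 go.py .6315 -.1293 .247; python3 - <<'E'
from bay import *
im,p=snap('wrist','w7.png'); print(proj(p,[.5185,-.2895,.036]),proj(p,[.65,-.1,.037]))
cv2.imwrite('pics/w7c.png',im[:,:,::-1])
E
```

```text
21.5833 [ 0.6291072  -0.12970643  0.31996821] q [ 0.8883  0.4593 -0.0014 -0.0015] psi 54.689643401618426 [ 0.28  0.61 -0.26  1.86  0.22  0.71 -0.72] 0.1695467381303528 [ 0.4  0.  -4.7]
units x 0.057 y 0.057 z 2.432
(np.float64(251.61091334918927), np.float64(368.5374356780906)) (np.float64(249.36141834334765), np.float64(151.22352666599673))
```

View pics/w7c.png

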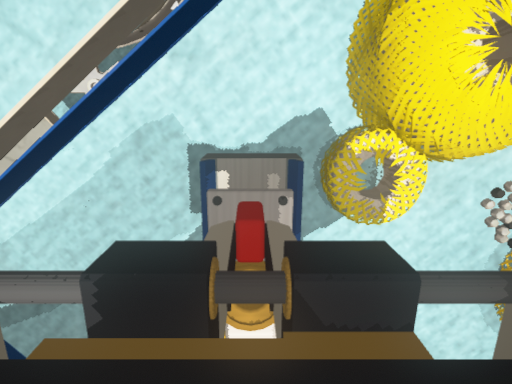

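Request:
step_arm([
  {"ax": 0, "ay": 0, "az": 0, "x": 0.057, "y": 0.057, "z": 0.5, "grip": 1},
  {"ax": 0, "ay": 0, "az": 0, "x": 0, "y": 0, "z": 0.6, "grip": 1},
  {"ax": 0, "ay": 0, "az": 0, "x": 0, "y": 0, "z": 0.6, "grip": 1},
  {"ax": 0, "ay": 0, "az": 0, "x": 0, "y": 0, "z": 0.4, "grip": 1},
  {"ax": 0, "ay": 0, "az": 0, "x": 0, "y": 0, "z": 0.2, "grip": 1},
  {"ax": 0, "ay": 0, "az": 0, "x": 0, "y": 0, "z": 0.05, "grip": 1},
  {"ax": 0, "ay": 0, "az": 0, "x": 0, "y": 0, "z": 0, "grip": 1},
  {"ax": 0, "ay": 0, "az": 0, "x": 0, "y": 0, "z": 0, "grip": 1},
])

```text
t: 22.3
tool_pos: [0.6325, -0.1293, 0.252]
orientation: [0.889, 0.459, 0.001, 0.0]
ft_force: [-0.5, 0.8, -3.3]
grip_width: 0.168
grasp_force: 30.0
```

Request:
step_arm([
  {"ax": 0, "ay": 0, "az": 0, "x": 0, "y": 0, "z": 0.1, "grip": 1},
  {"ax": 0, "ay": 0, "az": 0, "x": 0, "y": 0, "z": 0, "grip": 1},
  {"ax": 0, "ay": 0, "az": 0, "x": 0, "y": 0, "z": 0, "grip": 0.7},
  {"ax": 0, "ay": 0, "az": 0, "x": 0, "y": 0, "z": 0, "grip": 0.7},
  {"ax": 0, "ay": 0, "az": 0, "x": 0, "y": 0, "z": 0, "grip": 0.7},
  {"ax": 0, "ay": 0, "az": 0, "x": 0, "y": 0, "z": 0, "grip": 0.7},
])

```text
t: 22.8
tool_pos: [0.6324, -0.1301, 0.2484]
orientation: [0.889, 0.458, 0.0, 0.0]
ft_force: [-0.1, -0.5, -0.2]
grip_width: 0.296
grasp_force: 0.0
```

Request:
step_arm([
  {"ax": 0, "ay": 0, "az": 0, "x": 0, "y": 0, "z": 0, "grip": 1},
  {"ax": 0, "ay": 0, "az": 0, "x": 0, "y": 0, "z": 0, "grip": 1},
  {"ax": 0, "ay": 0, "az": 0, "x": 0, "y": 0, "z": 0, "grip": 1},
  {"ax": 0, "ay": 0, "az": 0, "x": 0, "y": 0, "z": 0, "grip": 1},
], squeeze=12)

```text
t: 23.13
tool_pos: [0.6322, -0.1301, 0.2479]
orientation: [0.889, 0.458, -0.0, -0.0]
ft_force: [0.5, -0.3, -0.4]
grip_width: 0.169
grasp_force: 12.0
```

```bash
python3 - <<'E'
from go import *
C=np.array([.5185,-.2895]); u=np.array([np.cos(np.radians(54.9)),np.sin(np.radians(54.9))])
s=read_state(); d=s['tool_pos'][:2]-C; print('radius',d@u,'lat',u[0]*d[1]-u[1]*d[0])
e=C+u*.095; go(*e,.25)
E
```

```text
radius 0.1958341909926178 lat -0.0013617608243055024
23.1333 [ 0.63221981 -0.13006133  0.24794008] q [ 0.8889  0.4581 -0.     -0.    ] psi 54.53377008436589 [ 0.26  0.7  -0.22  1.89  0.26  0.57 -0.75] 0.16919245431565302 [ 0.5 -0.3 -0.4]
units x -3.361 y -0.024 z -0.069
```

Request:
step_arm([
  {"ax": 0, "ay": 0, "az": -0.0044, "x": -0.1, "y": -0.035, "z": 0, "grip": 1},
  {"ax": 0, "ay": 0, "az": 0, "x": -0.2, "y": 0, "z": 0, "grip": 1},
  {"ax": 0, "ay": 0, "az": 0, "x": -0.2, "y": 0, "z": 0, "grip": 1},
  {"ax": 0, "ay": 0, "az": 0, "x": -0.2, "y": 0, "z": 0, "grip": 1},
  {"ax": 0, "ay": 0, "az": 0, "x": -0.2, "y": 0, "z": 0, "grip": 1},
  {"ax": 0, "ay": 0, "az": 0, "x": -0.2, "y": 0, "z": 0, "grip": 1},
  {"ax": 0, "ay": 0, "az": 0, "x": -0.2, "y": 0, "z": 0, "grip": 1},
  {"ax": 0, "ay": 0, "az": 0, "x": -0.2, "y": 0, "z": 0, "grip": 1},
])

```text
t: 23.8
tool_pos: [0.6051, -0.1668, 0.2481]
orientation: [0.887, 0.462, -0.0, -0.0]
ft_force: [1.4, 2.2, -1.3]
grip_width: 0.175
grasp_force: 12.0
```

Request:
step_arm([
  {"ax": 0, "ay": 0, "az": 0, "x": -0.2, "y": 0, "z": 0, "grip": 1},
  {"ax": 0, "ay": 0, "az": 0, "x": -0.2, "y": 0, "z": 0, "grip": 1},
  {"ax": 0, "ay": 0, "az": 0, "x": -0.2, "y": 0, "z": 0, "grip": 1},
  {"ax": 0, "ay": 0, "az": 0, "x": -0.2, "y": 0, "z": 0.008, "grip": 1},
  {"ax": 0, "ay": 0, "az": 0, "x": -0.2, "y": 0, "z": 0.012, "grip": 1},
  {"ax": 0, "ay": 0, "az": 0, "x": -0.2, "y": 0, "z": 0.012, "grip": 1},
  {"ax": 0, "ay": 0, "az": 0, "x": -0.2, "y": 0, "z": 0, "grip": 1},
  {"ax": 0, "ay": 0, "az": 0, "x": -0.1, "y": 0, "z": 0, "grip": 1},
  {"ax": 0, "ay": 0, "az": 0, "x": 0, "y": 0, "z": 0, "grip": 1},
])

```text
t: 24.55
tool_pos: [0.5795, -0.2035, 0.2476]
orientation: [0.887, 0.462, 0.0, 0.0]
ft_force: [0.6, 2.1, 5.7]
grip_width: 0.171
grasp_force: 12.0
```

```bash
python3 - <<'E'
from go import *
C=np.array([.5185,-.2895]); u=np.array([np.cos(np.radians(54.9)),np.sin(np.radians(54.9))])
s=read_state(); d=s['tool_pos'][:2]-C; print('radius',d@u,'lat',u[0]*d[1]-u[1]*d[0],s['ft_force'])
E
```

```text
radius 0.10547909819664666 lat -0.0004791151449251643 [0.58498242 2.06848127 5.74951662]
```

Smooth. Push the remaining ~10 mm until contact.

Request:
step_arm([
  {"ax": 0, "ay": 0, "az": 0, "x": -0.1, "y": 0, "z": 0, "grip": 1},
  {"ax": 0, "ay": 0, "az": 0, "x": -0.1, "y": 0, "z": 0, "grip": 1},
  {"ax": 0, "ay": 0, "az": 0, "x": -0.08, "y": 0, "z": 0, "grip": 1},
  {"ax": 0, "ay": 0, "az": 0, "x": -0.07, "y": 0, "z": 0, "grip": 1},
  {"ax": 0, "ay": 0, "az": 0, "x": -0.06, "y": 0, "z": 0, "grip": 1},
  {"ax": 0, "ay": 0, "az": 0, "x": 0, "y": 0, "z": 0, "grip": 1},
  {"ax": 0, "ay": 0, "az": 0, "x": 0, "y": 0, "z": 0, "grip": 1},
])

```text
t: 25.13
tool_pos: [0.5725, -0.2135, 0.247]
orientation: [0.887, 0.462, -0.0, 0.0]
ft_force: [0.6, 2.1, 1.2]
grip_width: 0.173
grasp_force: 12.0
```

Request:
step_arm([
  {"ax": 0, "ay": 0, "az": 0, "x": -0.05, "y": 0, "z": 0, "grip": 1},
  {"ax": 0, "ay": 0, "az": 0, "x": -0.05, "y": 0, "z": 0, "grip": 1},
  {"ax": 0, "ay": 0, "az": 0, "x": -0.05, "y": 0, "z": 0, "grip": 1},
  {"ax": 0, "ay": 0, "az": 0, "x": 0, "y": 0, "z": 0, "grip": 1},
])

```text
t: 25.47
tool_pos: [0.5714, -0.215, 0.2475]
orientation: [0.886, 0.463, 0.002, -0.0]
ft_force: [5.0, 8.8, 1.6]
grip_width: 0.171
grasp_force: 12.0
```

```bash
python3 - <<'E'
from car import *
s=read_state(); C=np.array([.5185,-.2895]); u=np.array([np.cos(np.radians(54.9)),np.sin(np.radians(54.9))]); d=s['tool_pos'][:2]-C; print('radius',d@u,s['ft_force'])
im,p=snap('wrist','w8.png'); 
for r in (.115,.095,.082,.121): print(r,proj(p,[*(C+u*r),.044]))
a=im[120:330,130:380,::-1]
sc,_=snap('scene','s8.png')
b=sc[130:220,230:350,::-1]
b=cv2.resize(b,(500,375),interpolation=2)[:,:]; a=cv2.resize(a,None,fx=1.2,fy=1.2)
o=np.zeros((375,800,3),np.uint8); o[:a.shape[0],:300]=a; o[:,300:]=b; cv2.imwrite('pics/c8.png',o)
E
```

```text
radius 0.09136010040741392 [4.9544211  8.80280577 1.64440594]
0.115 (np.float64(246.85825933734333), np.float64(188.81173291766072))
0.095 (np.float64(246.8140343654644), np.float64(219.0723242341886))
0.082 (np.float64(246.78647497860516), np.float64(237.9296192701742))
0.121 (np.float64(246.87198054746122), np.float64(179.4231021485476))
```

View pics/c8.png

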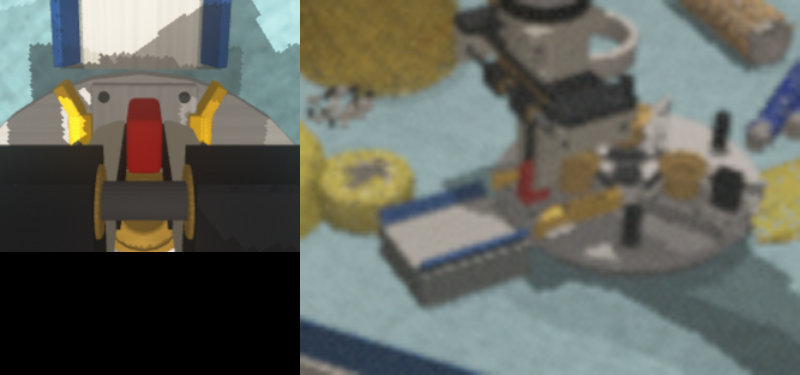

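Request:
step_arm([
  {"ax": 0, "ay": 0, "az": 0, "x": -0.06, "y": 0, "z": 0, "grip": 1},
  {"ax": 0, "ay": 0, "az": 0, "x": -0.04, "y": 0, "z": 0, "grip": 1},
  {"ax": 0, "ay": 0, "az": 0, "x": 0, "y": 0, "z": 0, "grip": 1},
], squeeze=30)

```text
t: 25.82
tool_pos: [0.5708, -0.2156, 0.2479]
orientation: [0.886, 0.464, 0.004, -0.001]
ft_force: [8.0, 15.4, 2.4]
grip_width: 0.169
grasp_force: 30.0
```

```bash
python3 - <<'E'
from car import *
s=read_state(); C=np.array([.5185,-.2895]); u=np.array([np.cos(np.radians(54.9)),np.sin(np.radians(54.9))]); d=s['tool_pos'][:2]-C; print('radius',d@u,'lat',u[0]*d[1]-u[1]*d[0],s['ft_force'],s['tool_pos'])
E
```

```text
radius 0.09056803788532893 lat -0.00028062661778615466 [ 8.0258172  15.36157903  2.41090151] [ 0.57080669 -0.21556315  0.24785563]
```

Request:
step_arm([
  {"ax": 0, "ay": 0, "az": 0, "x": 0, "y": 0, "z": 0, "grip": 0.65},
  {"ax": 0, "ay": 0, "az": 0, "x": 0, "y": 0, "z": 0, "grip": 0.65},
  {"ax": 0, "ay": 0, "az": 0, "x": 0, "y": 0, "z": 0, "grip": 0.65},
  {"ax": 0, "ay": 0, "az": 0, "x": 0, "y": 0, "z": -0.4, "grip": 0.65},
  {"ax": 0, "ay": 0, "az": 0, "x": 0, "y": 0, "z": -0.9, "grip": 0.65},
  {"ax": 0, "ay": 0, "az": 0, "x": 0, "y": 0, "z": -0.9, "grip": 0.65},
  {"ax": 0, "ay": 0, "az": 0, "x": -0.35, "y": 0, "z": -0.9, "grip": 0.65},
  {"ax": 0, "ay": 0, "az": 0, "x": -0.35, "y": 0, "z": -0.9, "grip": 0.65},
  {"ax": 0, "ay": 0, "az": 0, "x": -0.35, "y": 0, "z": -0.9, "grip": 0.65},
  {"ax": 0, "ay": 0, "az": 0, "x": -0.35, "y": 0, "z": -0.9, "grip": 0.65},
  {"ax": 0, "ay": 0, "az": 0, "x": 0, "y": 0, "z": -0.9, "grip": 0.65},
  {"ax": 0, "ay": 0, "az": 0, "x": 0, "y": 0, "z": 0, "grip": 0.65},
  {"ax": 0, "ay": 0, "az": 0, "x": 0, "y": 0, "z": 0, "grip": 0.65},
  {"ax": 0, "ay": 0, "az": 0, "x": 0, "y": 0, "z": 0, "grip": 0.65},
])

```text
t: 26.98
tool_pos: [0.5437, -0.2539, 0.4483]
orientation: [0.887, 0.462, -0.0, 0.0]
ft_force: [0.2, 0.5, -0.1]
grip_width: 0.344
grasp_force: 0.0
```

```bash
python3 - <<'E'
from car import *
im,p=snap('wrist','w9.png'); np.savez('p9.npz',**p); C=np.array([.5185,-.2895])
u=np.array([np.cos(np.radians(54.9)),np.sin(np.radians(54.9))])
print(proj(p,[*C,.036]),proj(p,[*(C+u*.173),.037]),proj(p,[*(C+u*.114),.044]))
hsv=measure(im,p,C,(150,20,350,225))
print(carrier(im,p,.036,(190,60,310,230)), 'expected grip', C+u*.095)
cv2.imwrite('pics/c9.png',cv2.resize(im[0:250,120:380,::-1],None,fx=2.3,fy=2.3,interpolation=2))
E
```

```text
(np.float64(248.55622205649814), np.float64(199.02799338236363)) (np.float64(248.6401883070239), np.float64(60.504334968336906)) (np.float64(248.59259651848546), np.float64(111.3788156132986))Traceback (most recent call last):
  File "<stdin>", line 5, in <module>
  File "bay.py", line 16, in measure
    q,v,nn=line(mi,p,zz,C,.097 if zz==.052 else None)
           ~~~~^^^^^^^^^^^^^^^^^^^^^^^^^^^^^^^^^^^^^^
  File "bay.py", line 5, in line
    vx,vy,x,y=cv2.fitLine(W.astype(np.float32),cv2.DIST_HUBER,0,.001,.001).ravel()
              ~~~~~~~~~~~^^^^^^^^^^^^^^^^^^^^^^^^^^^^^^^^^^^^^^^^^^^^^^^^^
cv2.error: OpenCV(4.12.0) /io/opencv/modules/imgproc/src/linefit.cpp:50: error: (-215:Assertion failed) count > 0 in function 'fitLine2D_wods'
```

```bash
python3 - <<'E'
from car import *
im=cv2.imread('pics/w9.png')[:,:,::-1]; p=dict(np.load('p9.npz')); C=np.array([.5185,-.2895])
hsv=cv2.cvtColor(np.ascontiguousarray(im),cv2.COLOR_RGB2HSV).astype(int); H,S,V=[hsv[...,i] for i in range(3)]
for nm,m,zs in [('yel',(H>17)&(H<33)&(S>150)&(V>90),.052),('blue',(H>100)&(H<130)&(S>90),.0425)]:
    m=m.copy(); m[:,:185]=0; m[:,315:]=0; m[225:]=0
    n,lab,st,ce=cv2.connectedComponentsWithStats(m.astype(np.uint8))
    for i in sorted(range(1,n),key=lambda i:-st[i,4])[:6]:
        if st[i,4]<60: continue
        q,v,_=line(lab==i,p,zs); d=q-C
        print(nm,st[i].tolist(),'ang',np.degrees(np.arctan2(v[1],v[0])).round(2),'perp',round((v[0]*d[1]-v[1]*d[0])*1e3,2),'r',round(np.hypot(*d),4))
try: print(carrier(im,p,.036,(215,95,285,225)))
except Exception as e: print(e)
# rear edge column profile along centre-line offset +-20mm lateral
u=np.array([np.cos(np.radians(54.9)),np.sin(np.radians(54.9))]); l=np.array([-u[1],u[0]])
for o in (-.02,.02):
    row=[]
    for r in np.arange(.100,.130,.0015):
        a,b=proj(p,[*(C+u*r+l*o),.044]); row.append('%d:%d/%d'%(r*1e4,V[int(round(b)),int(round(a))],S[int(round(b)),int(round(a))]))
    print(o,row)
E
```

```text
yel [237, 111, 48, 71, 826] ang 37.68 perp -5.8 r 0.0692
yel [214, 111, 15, 70, 552] ang 57.7 perp 27.99 r 0.0785
yel [304, 8, 11, 47, 255] ang 55.0 perp -69.86 r 0.2113
yel [196, 211, 33, 14, 220] ang -32.99 perp -17.69 r 0.0513
yel [269, 212, 33, 13, 207] ang -32.01 perp -22.98 r 0.0518
blue [211, 10, 12, 93, 980] ang 54.8 perp 38.17 r 0.1802
blue [276, 10, 12, 93, 938] ang 54.82 perp -38.2 r 0.1808
red [244, 117, 13, 23, 283] [250.08127208 128.5229682 ]
[232, 111, 53, 72, 1459] [ 0.5647 -0.2488  0.064 ] yaw -105.53 dist 0.0375
[215, 111, 14, 71, 574] [ 0.5334 -0.2158  0.064 ] yaw -175.59 dist 0.0414
[268, 210, 17, 15, 144] [ 0.5388 -0.3228  0.064 ] yaw -108.04 dist 0.1158
[ 0.57469453 -0.21265893  0.08      ]
-0.02 ['1000:250/9', '1015:250/9', '1030:250/9', '1045:236/15', '1060:188/24', '1075:156/25', '1090:206/25', '1105:246/12', '1120:248/11', '1135:231/19', '1150:189/22', '1165:223/48', '1180:222/48', '1195:200/47', '1210:240/17', '1225:240/17', '1240:239/16', '1255:240/18', '1270:240/17', '1285:240/17']
0.02 ['1000:248/11', '1015:248/11', '1030:248/11', '1045:192/25', '1060:151/20', '1075:119/13', '1090:124/14', '1105:189/24', '1120:247/11', '1135:233/16', '1150:179/23', '1165:218/49', '1180:219/49', '1195:206/48', '1210:227/24', '1225:244/16', '1240:244/16', '1255:244/16', '1270:243/15', '1285:243/15']
```

```bash
python3 - <<'E'
from car import *
im=cv2.imread('pics/w9.png')[:,:,::-1]; p=dict(np.load('p9.npz')); C=np.array([.5185,-.2895])
hsv=cv2.cvtColor(np.ascontiguousarray(im),cv2.COLOR_RGB2HSV).astype(int); H,S,V=[hsv[...,i] for i in range(3)]
m=(H>17)&(H<33)&(S>150)&(V>60); 
for z in (.052,):
  for lo,hi in [(205,236),(264,295)]:
    k=m.copy(); k[:,:lo]=0;k[:,hi:]=0;k[:130]=0;k[182:]=0
    q,v,n=line(k,p,z); d=q-C; print(lo,n,'ang',np.degrees(np.arctan2(v[1],v[0])).round(2),'perp',((v[0]*d[1]-v[1]*d[0])*1e3).round(2))
for r in range(112,182,6): 
  a=np.nonzero(m[r,205:236])[0]+205; b=np.nonzero(m[r,264:295])[0]+264; print(r,a.min() if len(a) else 0,a.max() if len(a) else 0,b.min() if len(b) else 0,b.max() if len(b) else 0, end=' | ')
# posts (dark) and filled-bay features
k=(V<45); k[205:]=0
n,lab,st,ce=cv2.connectedComponentsWithStats(k.astype(np.uint8)); print()
for i in range(1,n):
  if st[i,4]>60:
    X=at(p,*ce[i],.056)[:2]-C; print(st[i].tolist(),'heading',np.degrees(np.arctan2(X[1],X[0])).round(2),'r',np.hypot(*X).round(4))
E
```

```text
205 430 ang 54.63 perp 30.77
264 468 ang 52.69 perp -27.6
112 214 218 280 283 | 118 216 221 277 281 | 124 219 227 270 278 | 130 219 228 270 278 | 136 219 228 270 278 | 142 220 227 270 278 | 148 220 228 270 278 | 154 220 228 270 277 | 160 220 228 265 277 | 166 220 228 264 277 | 172 220 228 264 277 | 178 220 228 269 277 |
```

```bash
python3 -c "
from bench import *; print(hand_in())"
```

```text
the job is handed in; nothing more can be done
None
```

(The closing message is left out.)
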